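# Clear up after the microscope session

### The job

Clear the samples away after the microscope session: lay each culture flask flat and lengthwise inside the outline of the same colour as its cap, cap at either end, and close the open brown pot against the light by standing its twin mouth-down on it, centred rim on rim, the pot staying where it stands. Set everything down gently, tip nothing over, and leave the tip box and the bottle alone.

Things in the scene. Friction and masses are not known exactly. Their poses are not given: they have to be found in the camera images.
- red_flask: Frosted white, empty culture flask lying flat, red screw cap and red square sticker on top. 98 mm long (x), 48 wide (y), 24 high; loose, about 60 g. Origin: on the underside, midway along the length; x runs lengthwise to the cap, z up. Its flat-sided box part, 48 mm wide, spans x = -49 to +17 mm: grip it across y at x about -15 mm. Beyond are a narrower shoulder, neck and the 24 mm cap.
- blue_flask: Frosted white, empty culture flask lying flat, blue screw cap and blue square sticker on top. 98 mm long (x), 48 wide (y), 24 high; loose, about 60 g. Origin: on the underside, midway along the length; x runs lengthwise to the cap, z up. Its flat-sided box part, 48 mm wide, spans x = -49 to +17 mm: grip it across y at x about -15 mm. Beyond are a narrower shoulder, neck and the 24 mm cap.
- green_flask: Frosted white, empty culture flask lying flat, green screw cap and green square sticker on top. 98 mm long (x), 48 wide (y), 24 high; loose, about 60 g. Origin: on the underside, midway along the length; x runs lengthwise to the cap, z up. Its flat-sided box part, 48 mm wide, spans x = -49 to +17 mm: grip it across y at x about -15 mm. Beyond are a narrower shoulder, neck and the 24 mm cap.
- red_pad: Flat white parking pad with a red rectangular outline, fixed to the bench, 126 x 74 mm overall and 2 mm thick; the white field inside the 5 mm wide line is 116 x 64 mm. Origin: centre of the pad on the bench; x along its length, z up. A flask lies on top of it lengthwise, cap at either end.
- blue_pad: Flat white parking pad with a blue rectangular outline, fixed to the bench, 126 x 74 mm overall and 2 mm thick; the white field inside the 5 mm wide line is 116 x 64 mm. Origin: centre of the pad on the bench; x along its length, z up. A flask lies on top of it lengthwise, cap at either end.
- green_pad: Flat white parking pad with a green rectangular outline, fixed to the bench, 126 x 74 mm overall and 2 mm thick; the white field inside the 5 mm wide line is 116 x 64 mm. Origin: centre of the pad on the bench; x along its length, z up. A flask lies on top of it lengthwise, cap at either end.
- pot: Small round pot of thick brown (amber) glass, straight-sided, standing upright and open at the top: 58 mm outside diameter, 40 mm high, wall and base 6 mm thick; loose, about 150 g. Origin: centre of its underside; z up; its rim is at z = +40 mm.
- pot_cover: The twin of the pot, same brown glass and same sizes (58 mm across, 40 mm high, 6 mm wall), standing mouth-down so that its closed base, with a 26 mm white paper dot, is on top; loose, about 120 g. Origin: centre of its mouth, in the plane of the rim it stands on; z up (the closed base is at z = +40 mm).
- tip_box: Bystander: loose grey box of orange pipette tips, 60 x 120 mm, 50 mm high. Origin: centre of the underside.
- bottle: Bystander: loose milky-clear bottle with a white cap and paper label, 54 mm across, 120 mm high, upright. Origin: centre of the underside.

How it is judged:
By the outcome, as a careful person would: the job done as asked, in the order asked, and still so for the second after the job is handed in, with the robot touching nothing.
It also fails if it takes over 118 s, if anything falls off the work surface, if the arm or the gripper's body presses on something with over 40 N, if the wrist force passes 120 N, or if a joint passes its speed limit or range.

### The arm

A 6-joint arm with a two-finger parallel gripper is mounted at the origin on the work surface. World frame = base frame: x ahead of the robot, y to its left, z up, the work surface at z = 0. Lengths are in mm, angles in rad, forces in N, time in s.
With the tool pointing down it reaches from about 325 to 850 mm from the base axis. Payload 4.4 kg.
Tool frame: the origin (TCP) lies midway between the tips of the shut fingers; the grasp point (between the pads) lies 19 mm behind it; z points along the fingers, y is the line along which they close (so a half turn about z gives the same grasp; the last joint's range is limited). The gripper opens to 94 mm and grips with 3 to 60 N. Pads are 16 mm wide; open, the fingers measure 119 mm over their backs; the gripper's body (75 mm by 177 mm) begins 78 mm behind the grasp point.
Start: joints at [1.052, 0.207, 1.542, -0, 1.393, -0.15], TCP at [207.295, 536.336, 205.447] pointing down, gripper open.
Joint ranges: [-2.73, 2.73], [-0.86, 2.22], [0.23, 2.46], [-1.11, 4.25], [0.08, 2.63], [-2.82, 2.82]. Speed limits (rad/s): [2.79, 2.79, 3.14, 3.14, 3.14, 3.14].

### API

Orientations are given as a rotation vector (axis times angle).
In Python, from workcell import bot, vision, ticket gives the robot as it stands.
- The arm moves only by the shell command python3 -m crank 'ROWS' [FORCE]. ROWS is a JSON object whose one key "series" holds a list that holds one entry, the list of rows, each a list of 7 numbers: the turn, a rotation vector about the tool's x, y, z in units of 6 degrees (1.0 is 6 degrees), then the shift along the tool's x, y, z in units of 60 mm (1.0 is 60 mm), then the finger opening in mm, from 0 to 94. A call has 1 to 10 rows; each row shifts and turns the commanded pose from where the row before left it, along the tool's axes as they then stand; what a row does not reach is not made up. A row lasts 1/8 s, in which the tool goes at most 62.5 mm and 10.7 degrees, less where a joint would pass 70% of its speed; a pose out of reach is approached as far as the arm can. A call is refused whole if a number of a shift passes 1 or a number of a turn 1, either way. A call with a gripper value outside its range is refused whole. The fingers move at their own pace and stop on an object; FORCE is the grip in N (left out, the last holds). Time passes only in rows, so rows that do not move let the fingers close. It gives the time, the measured TCP pose, the force, the opening and the grip force at its end, in the units of the state.
- bot.sense(): the state, without advancing time (a new reading comes with each control period).
- vision.camera(name): name is "scene" or "top" or "wrist"; returns (picture, depth): 480x640x3 uint8, blue, green, red; 480x640 float32, mm along the optical axis (not along the pixel's ray), 0 where there is no reading.
- vision.camera_model(name): a dict with "camera_matrix" (3x3 intrinsics, pixels), "R" (3x3) and "t" (3): a world point X has camera coordinates R X + t. Camera axes: x right, y down, z forward; pixel columns grow to the right and rows downward; lengths in mm; the calibration is good to about 2 mm. A picture is of the moment at which its call begins: read the wrist's pose just before it. camera_model takes no time and is no camera call; for the wrist camera it gives the pose at the moment of the call.
- ticket.sign_off(): hands the job in; it is judged then, once.
Trained networks look in the newest picture that a camera, given by its name, has taken for a name from the list of things; names that differ only in an ending like _2 or _b are one class to them, and where a whole thing is asked for, a point or a joint stands for the part that bears it (a point fixed in the world has none). Each returns a list of dicts, best first, with "conf" (0 to 1); they miss things now and then, are a little off and sometimes report something else, mostly with a low value. They report only what shows in the picture. A call takes as long as a camera call.
- vision.spot_in(camera, target): "bbox" ([left, top, width, height] in pixels, round what is visible of it).
The state is a dict: "clock": time; "q": joint angles; "qd": joint speeds; "tau": joint torques, N m; "tool_pos": TCP position; "eef_rot": TCP orientation; "ft_force": force on the tool from outside, world axes, zero at the start; "torque": the same for the moment, N m; "opening": finger opening in mm; "gripper_force": force on a finger pad.
Only numpy, scipy, OpenCV 4.12 (cv2) and the standard library are available. Lean on these libraries where they do the work, as an engineer would, in place of code of your own. Each camera call takes 0.05 s, during which the arm holds its last target. There are 200 camera calls.

## Working session

There is one attempt and no reset: what is moved stays moved. The work goes in short steps, Python scripts to look and compute and a shell command to move; the robot and the scene stay as the last step left them, time stands still between calls to the robot, and variables do not carry over. Pictures are saved under pics/ and viewed, at most 14 in all, crops included, and the job is handed in when it is done.

```bash
ls; mkdir -p pics
python3 - <<'E'
from workcell import bot,vision
import cv2,numpy as np
print(bot.sense())
for n in("scene","top"):
    p,d=vision.camera(n); cv2.imwrite(f"pics/{n}0.png",p); np.save(f"pics/{n}0.npy",d)
    m=vision.camera_model(n); print(n,m)
print(vision.camera_model("wrist"))
E
```

```text
pics
{'clock': 0.0, 'q': array([ 1.05146464e+00,  2.07423352e-01,  1.54291110e+00, -3.95281509e-05,
        1.39349167e+00, -1.50489767e-01]), 'qd': array([-1.95820021e-05,  1.21833717e-03,  2.53588779e-04,  2.29797153e-03,
        4.49448481e-04,  1.22874664e-03]), 'tau': array([ 2.36808541e-03, -3.70868111e+01, -2.81425327e+01,  6.99958415e-02,
        3.58725863e-02, -1.52975258e-04]), 'tool_pos': array([206.92869411, 535.62771896, 204.30923229]), 'eef_rot': array([-0.57595788, -3.08763414,  0.00333275]), 'ft_force': array([-0.2567186 , -0.23099892, -0.40577158]), 'torque': array([-0.00478123,  0.02703371,  0.06652207]), 'gripper_force': 0.0, 'opening': 94.04545176537056}
scene {'camera_matrix': array([[497.80421448,   0.        , 319.44242006],
       [  0.        , 497.80421448, 245.09347053],
       [  0.        ,   0.        ,   1.        ]]), 'R': array([[ 0.88681082,  0.46197431, -0.01209525],
       [ 0.37343021, -0.73176794, -0.57014521],
       [-0.27224335,  0.50109421, -0.8214549 ]]), 't': array([-519.88078134, -217.40137602, 1379.67653239])}
top {'camera_matrix': array([[581.74575645,   0.        , 313.44515522],
       [  0.        , 581.74575645, 241.44831904],
       [  0.        ,   0.        ,   1.        ]]), 'R': array([[-0.02669086, -0.99955261,  0.01349741],
       [-0.99043651,  0.02461426, -0.13575589],
       [ 0.13536293, -0.01699177, -0.99065037]]), 't': array([   5.86938379,  598.03832211, 1091.66355218])}
{'camera_matrix': array([[414.30216547,   0.        , 319.46157927],
       [  0.        , 414.30216547, 239.42394094],
       [  0.        ,   0.        ,   1.        ]]), 'R': array([[ 0.36097587,  0.93257267, -0.00215269],
       [ 0.90655988, -0.35036367,  0.23536034],
       [ 0.2187364 , -0.08691095, -0.9719058 ]]), 't': array([-574.20809796,  -24.00358503,  390.109052  ])}
```

View pics/scene0.png

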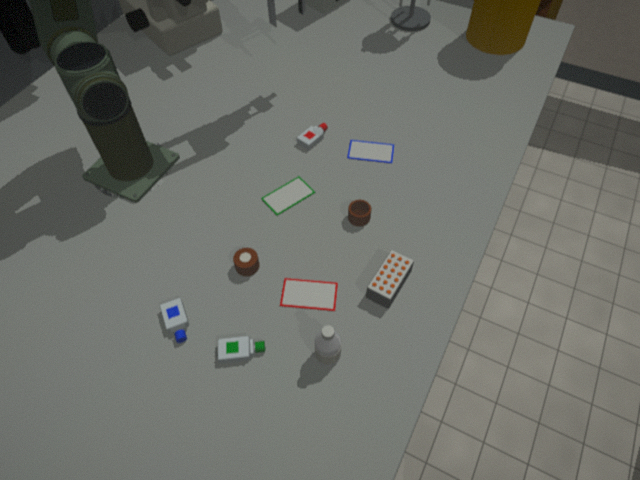

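View pics/top0.png

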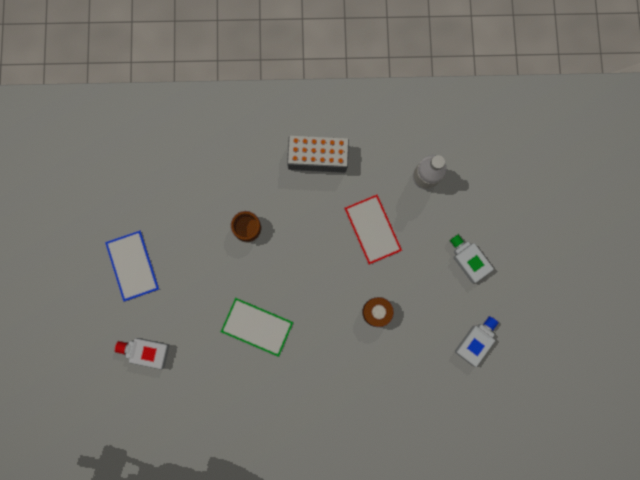

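```bash
cat > h.py <<'E'
import cv2,numpy as np
from workcell import bot,vision
HUE={'red':[(0,6),(174,180)],'green':[(50,75)],'blue':[(112,128)]}
def mask(p,c):
    h=cv2.cvtColor(p,cv2.COLOR_BGR2HSV); m=np.zeros(p.shape[:2],np.uint8)
    for a,b in HUE[c]: m|=cv2.inRange(h,(a,150,60),(b,255,255))
    return m
def ray(m,uv):
    R,t,K=(np.array(m[k]) for k in('R','t','camera_matrix'))
    d=R.T@np.linalg.inv(K)@np.array([uv[0],uv[1],1.]); return -R.T@t,d
def onz(m,uv,z):
    o,d=ray(m,uv); return o+d*(z-o[2])/d[2]
def tri(m1,u1,m2,u2):
    (o1,d1),(o2,d2)=ray(m1,u1),ray(m2,u2)
    s=np.linalg.lstsq(np.c_[d1,-d2],o2-o1,rcond=None)[0]
    a,b=o1+s[0]*d1,o2+s[1]*d2; return (a+b)/2,np.linalg.norm(a-b)
def blobs(mk,amin=15):
    n,l,s,c=cv2.connectedComponentsWithStats(mk)
    out=[]
    for i in range(1,n):
        if s[i,4]>=amin:
            cs,_=cv2.findContours((l==i).astype(np.uint8),cv2.RETR_EXTERNAL,cv2.CHAIN_APPROX_NONE)
            out.append(dict(area=s[i,4],c=c[i],cnt=cs[0][:,0,:].astype(float),box=s[i,:4]))
    return sorted(out,key=lambda b:-b['box'][2]*b['box'][3])
E
python3 - <<'E'
from h import *
np.set_printoptions(precision=1,suppress=True)
P={n:cv2.imread(f'pics/{n}0.png') for n in('scene','top')};M={n:vision.camera_model(n) for n in P}
D=np.load('pics/top0.npy')
for c in HUE:
    B={n:blobs(mask(P[n],c)) for n in P}
    for n in B: print(c,n,[(b['area'],b['c'],b['box']) for b in B[n]][:6])
    # pad: rect on z=2
    for n in P:
        b=B[n][0]; w=np.array([onz(M[n],u,2)[:2] for u in b['cnt']],np.float32)
        print(' pad',n,cv2.minAreaRect(w))
    pc={n:cv2.minAreaRect(B[n][0]['cnt'].astype(np.float32))[0] for n in P}
    print(' pad tri',tri(M['top'],pc['top'],M['scene'],pc['scene']))
h=cv2.cvtColor(P['top'],cv2.COLOR_BGR2HSV)
for u,v in[(246,227),(378,312),(258,326),(476,345),(428,180),(237,215)]: print(h[v,u],D[v,u])
E
```

```text
red scene [(np.int32(141), array([307.5, 300.7]), array([280, 279,  57,  32], dtype=int32)), (np.int32(37), array([309.2, 134.6]), array([305, 132,   9,   6], dtype=int32)), (np.int32(28), array([323.4, 125.7]), array([320, 123,   7,   7], dtype=int32))]
red top [(np.int32(280), array([372.1, 229.5]), array([345, 195,  56,  69], dtype=int32)), (np.int32(149), array([148.3, 353.4]), array([142, 347,  14,  14], dtype=int32)), (np.int32(101), array([119.9, 347. ]), array([115, 342,  12,  12], dtype=int32))]
 pad scene ((627.0834350585938, -132.54586791992188), (124.36548614501953, 71.31593322753906), 21.64772605895996)
 pad top ((626.2379760742188, -130.6427764892578), (124.92948913574219, 72.71128845214844), 21.301660537719727)
 pad tri (array([ 626. , -131.2,   -0.5]), np.float64(0.6496076290107491))
green scene [(np.int32(105), array([232., 347.]), array([227, 342,  11,  11], dtype=int32)), (np.int32(71), array([259.5, 345.9]), array([255, 342,   9,   9], dtype=int32))]
green top [(np.int32(42), array([280.4, 345.8]), array([268, 331,  21,  25], dtype=int32)), (np.int32(126), array([
[... 684 characters left out ...]
e=int32))]
blue top [(np.int32(262), array([133.9, 267.8]), array([106, 231,  53,  70], dtype=int32)), (np.int32(91), array([475.4, 347. ]), array([468, 339,  16,  16], dtype=int32)), (np.int32(96), array([491. , 322.6]), array([484, 317,  14,  13], dtype=int32))]
 pad scene ((375.5904846191406, -311.1285400390625), (23.551753997802734, 23.261579513549805), 49.31010437011719)
 pad top ((564.174072265625, 353.4103088378906), (124.20195007324219, 72.72554016113281), 18.043712615966797)
 pad tri (array([517.3, -83.1, 352.7]), np.float64(638.0634401978082))
[ 13 200  69] 1168.8262
[ 21  26 154] 1114.2842
[ 21  17 153] 1144.9647
[111 235 156] 1121.8861
[ 8 10 98] 1118.6156
[ 13 209  83] 1142.8848
```

```bash
sed -i "s/'green':\[(50,75)\]/'green':[(45,80)]/; s/(112,128)/(105,130)/; s/(a,150,60)/(a,80,40)/; s/(0,6),(174,180)/(0,6),(172,180)/" h.py
cat > loc.py <<'E'
from h import *
np.set_printoptions(precision=1,suppress=True)
def locate(P,M):
    out={}
    for c in HUE:
        B={n:blobs(cv2.morphologyEx(mask(P[n],c),cv2.MORPH_CLOSE,np.ones((3,3)))) for n in P}
        pc={n:cv2.minAreaRect(B[n][0]['cnt'].astype(np.float32))[0] for n in P}
        print(c,{n:[b['box'].tolist() for b in B[n]][:5] for n in B})
        for n in P:
            w=np.array([onz(M[n],u,2)[:2] for u in B[n][0]['cnt']],np.float32); print(' pad',n,cv2.minAreaRect(w))
        pt=[onz(M[n],pc[n],2) for n in P]
        print(' pad tri',*tri(M['top'],pc['top'],M['scene'],pc['scene']))
        S={}
        for n in P:
            bs=B[n][1:3]
            # sticker is nearer to white square shape: use both, decide by pad text later
            S[n]=bs
            for b in bs:
                w=np.array([onz(M[n],u,24)[:2] for u in b['cnt']],np.float32); r=cv2.minAreaRect(w)
                print('  ',n,b['c'],onz(M[n],b['c'],24)[:2],r[1],r[2])
        for a in S['top']:
            for b in S['scene']: print('   tri',*tri(M['top'],a['c'],M['scene'],b['c']))
if __name__=='__main__':
    P={n:cv2.imread(f'pics/{n}0.png') for n in('scene','top')};M={n:vision.camera_model(n) for n in P}
    locate(P,M)
    for n in P:
        h=cv2.cvtColor(P[n],cv2.COLOR_BGR2HSV); m=cv2.inRange(h,(5,120,25),(20,255,255))
        for b in blobs(m,60)[:5]: print(n,b['area'],b['box'],b['c'])
E
python3 loc.py
```

```text
red {'scene': [[280, 278, 58, 33], [304, 131, 11, 8], [319, 123, 9, 8]], 'top': [[344, 194, 58, 71], [141, 346, 16, 16], [114, 341, 14, 14]]}
 pad scene ((626.871337890625, -131.0702362060547), (127.00749206542969, 76.05146026611328), 21.18842887878418)
 pad top ((626.2676391601562, -130.55084228515625), (127.20447540283203, 75.35122680664062), 21.33570098876953)
 pad tri [ 626.2 -131.1    0.3] 0.28991877833828195
   scene [309.3 134.5] [391.6 311.9] (26.404294967651367, 23.601978302001953) 82.693115234375
   scene [323.3 125.9] [410.8 361.5] (21.218297958374023, 26.600223541259766) 67.7858657836914
   top [148.2 353.5] [391.3 312.7] (25.71746063232422, 26.162147521972656) 76.43063354492188
   top [120. 347.] [405.  366.8] (22.170673370361328, 23.154815673828125) 75.39738464355469
   tri [391.2 312.9  23. ] 0.19820750098072634
   tri [410.5 316.4  55.5] 42.69954980981965
   tri [386.9 363.6 -12.8] 44.197111525640196
   tri [405.3 370.3  14.5] 1.5762948339637093
green {'scene': [[261, 176, 54, 39], [226, 341, 13, 13], [255, 341, 10, 11]], 'top': [[220, 298, 73, 59], [467, 255, 17, 17]
[... 1375 characters left out ...]
219604492
   scene [180.1 335.5] [ 437.  -356.5] (22.937572479248047, 31.275768280029297) 49.22444534301758
   top [475.4 346.6] [ 387.1 -317.8] (26.42858123779297, 26.181949615478516) 51.274810791015625
   top [491.  322.6] [ 432.3 -351.2] (23.06681251525879, 21.346874237060547) 51.156375885009766
   tri [ 387.2 -317.9   23.1] 0.305082122758308
   tri [ 388.2 -337.9  -62.8] 14.199639235568432
   tri [ 428.7 -334.4   90.1] 11.83679926063519
   tri [ 432.3 -354.1   14.6] 0.19011691817662948
scene 252 [234 248  23  21] [245.1 258.3]
scene 191 [535   0  27  17] [545.8   7.4]
scene 105 [349 201  22  17] [358.7 210.4]
top 677 [231 212  30  29] [245.5 225.9]
top 517 [363 298  30  29] [377.6 311.8]
```

Run:
```python
import cv2,numpy as np
t=cv2.imread('pics/top0.png');s=cv2.imread('pics/scene0.png')
f=lambda im,x,y:cv2.resize(im[y:y+60,x:x+80],(400,300),interpolation=cv2.INTER_NEAREST)
cv2.imwrite('pics/c.png',np.vstack([np.hstack([f(t,206,197),f(t,338,282)]),np.hstack([f(s,320,180),f(s,206,230)])]))
```

```text
(no output)
```

View pics/c.png

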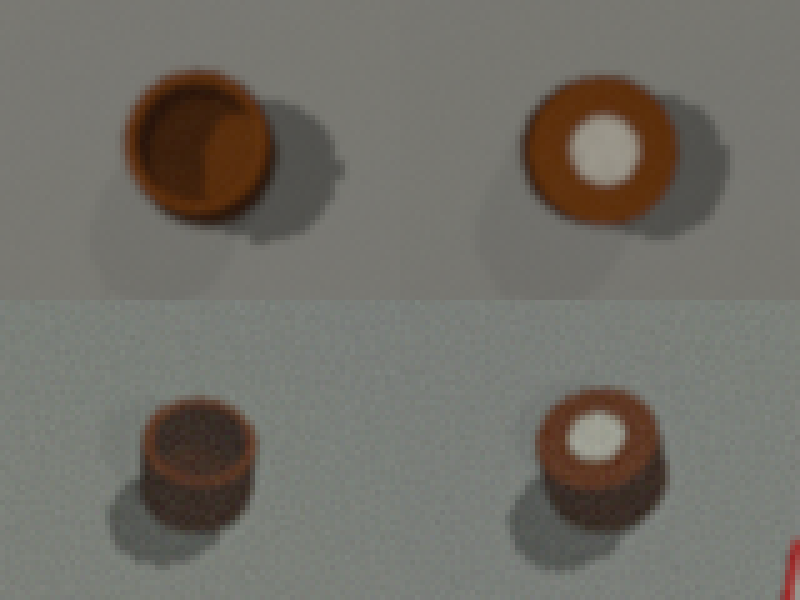

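The crop shows the open pot's rim centred near (246,225) in top / (360,209) in scene, and the cover's dot near (379,312) in top / (246,258) in scene.

```bash
cat > plan.py <<'E'
import sys
from h import *
from scipy.spatial.transform import Rotation as Ro
def go(x,y,z,psi):
    s=bot.sense(); Rc=Ro.from_rotvec(s['eef_rot']); a=np.radians(psi)
    yt=np.array([np.cos(a),np.sin(a),0]); zt=np.array([0,0,-1.]); Rt=np.c_[np.cross(yt,zt),yt,zt]
    rv=np.degrees((Rc.inv()*Ro.from_matrix(Rt)).as_rotvec())/6
    sh=Rt.T@(np.array([x,y,z])-s['tool_pos'])/60
    print('t %.2f pos'%s['clock'],s['tool_pos'].round(1),'open %.1f grip %.1f F'%(s['opening'],s['gripper_force']),s['ft_force'].round(1),'\n turn units',rv.round(2),'then shift units',sh.round(3))
if __name__=='__main__': go(*map(float,sys.argv[1:5]))
E
python3 - <<'E'
from h import *
np.set_printoptions(precision=1,suppress=True)
M={n:vision.camera_model(n) for n in('scene','top')}
T=lambda a,b:tri(M['top'],a,M['scene'],b)
print('bottle cap',T((438.5,161.5),(328,331)))
print('pot rim',T((246,225.4),(359.8,208.6)))
print('dot',T((378.8,311.8),(245.6,257.6)))
E
python3 plan.py 391.4 313.7 60 -13.7
```

```text
bottle cap (array([ 731.9, -243.1,  118.7]), np.float64(2.236119611404509))
pot rim (array([634.7, 122.4,  36.1]), np.float64(2.644559473615712))
dot (array([ 459.8, -131. ,   36.6]), np.float64(2.43356404906514))
t 0.10 pos [206.9 535.7 204.4] open 93.8 grip 0.0 F [ 0.1 -0.1 -0.7] 
 turn units [-2.000e-02  1.000e-02  1.376e+01] then shift units [-2.867  3.863  2.407]
```

```bash
python3 -m crank '{"series":[[[0,0,1,0,0,0.1,94],[0,0,1,0,0,0.1,94],[0,0,1,0,0,0.1,94],[0,0,1,0,0,0.1,94],[0,0,1,0,0,0.1,94],[0,0,1,0,0,0.1,94],[0,0,1,0,0,0.1,94],[0,0,1,0,0,0.1,94],[0,0,1,0,0,0,94],[0,0,1,0,0,0,94]]]}' 12
python3 -m crank '{"series":[[[0,0,1,0,0,0,94],[0,0,1,0,0,0,94],[0,0,1,0,0,0,94],[0,0,0.76,0,0,0,94],[0,0,0,-0.5,0.6,0.1,94],[0,0,0,-0.5,0.7,0.1,94],[0,0,0,-0.5,0.7,0.1,94],[0,0,0,-0.5,0.7,0.1,94],[0,0,0,-0.5,0.7,0.1,94],[0,0,0,-0.37,0.46,0.1,94]]]}'
python3 -m crank '{"series":[[[0,0,0,0,0,0,94],[0,0,0,0,0,0,94]]]}'
python3 plan.py 391.4 313.7 4 -13.7
```

```text
clock: 1.35
tool_pos: [207.0, 535.8, 156.6]
eef_rot: [2.047, 2.383, -0.002]
ft_force: [-0.0, 0.5, -0.4]
opening: 94.0
gripper_force: 0.0
clock: 2.6
tool_pos: [392.6, 312.3, 121.0]
eef_rot: [2.472, 1.939, -0.001]
ft_force: [-0.1, 0.8, -0.5]
opening: 93.8
gripper_force: 0.0
clock: 2.85
tool_pos: [391.0, 314.6, 121.3]
eef_rot: [-2.47, -1.94, 0.001]
ft_force: [-0.1, 0.6, 0.3]
opening: 93.6
gripper_force: 0.0
t 2.85 pos [391.  314.6 121.3] open 93.6 grip 0.0 F [-0.1  0.6  0.3] 
 turn units [-0.01 -0.   -0.  ] then shift units [-0.012  0.01   1.955]
```

Run:
```python
from h import *
np.set_printoptions(precision=1,suppress=True)
m=vision.camera_model('wrist'); p,d=vision.camera('wrist'); cv2.imwrite('pics/w1.png',p)
for b in blobs(mask(p,'red'),60): 
    w=np.array([onz(m,u,24)[:2] for u in b['cnt']],np.float32)
    print(b['c'],b['area'],onz(m,b['c'],24),cv2.minAreaRect(w))
```

```text
[319.5 242. ] 1406 [390.7 314.2  24. ] ((390.6953430175781, 314.0428771972656), (25.5174617767334, 25.71318244934082), 76.29232788085938)
[318.5 157.3] 1061 [403.7 369.9  24. ] ((403.34674072265625, 369.71343994140625), (20.021636962890625, 22.166458129882812), 76.77593231201172)
```

View pics/w1.png

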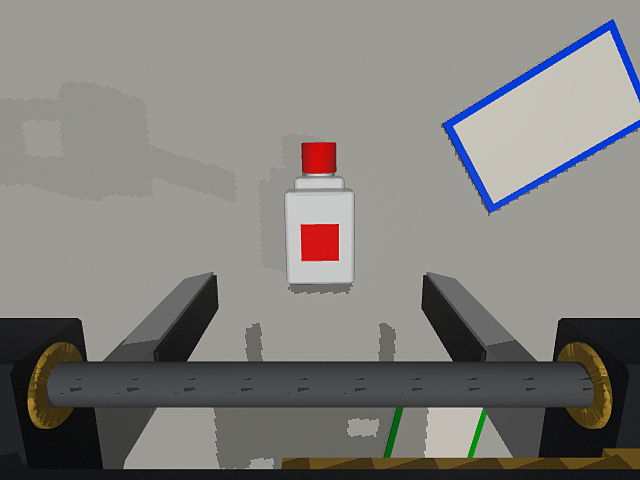

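The wrist view shows the red flask square to the fingers, sticker at (319,242) and cap at (318,157). It agrees with the other cameras to about 1.5 mm, so I go down.

```bash
python3 -m crank '{"series":[[[0,0,0,0,0,0.4,94],[0,0,0,0,0,0.5,94],[0,0,0,0,0,0.5,94],[0,0,0,0,0,0.3,94],[0,0,0,0,0,0.15,94],[0,0,0,0,0,0.08,94],[0,0,0,0,0,0.02,80],[0,0,0,0,0,0,65],[0,0,0,0,0,0,55],[0,0,0,0,0,0,48]]]}' 12
python3 -m crank '{"series":[[[0,0,0,0,0,0,40],[0,0,0,0,0,0,40],[0,0,0,0,0,0,40],[0,0,0,0,0,0,40],[0,0,0,0,0,0,40],[0,0,0,0,0,0,40]]]}' 12
```

```text
clock: 4.15
tool_pos: [391.9, 314.3, 4.8]
eef_rot: [2.47, 1.941, 0.001]
ft_force: [-0.1, -0.6, 0.3]
opening: 57.7
gripper_force: 0.0
clock: 4.9
tool_pos: [391.7, 314.2, 4.6]
eef_rot: [2.47, 1.941, 0.0]
ft_force: [-0.1, -1.1, 3.4]
opening: 48.0
gripper_force: 12.0
```

```bash
python3 -m crank '{"series":[[[0,0,0,0,0,-0.05,40],[0,0,0,0,0,-0.15,40],[0,0,0,0,0,-0.3,40],[0,0,0,0,0,-0.5,40],[0,0,1,0,0,-0.3,40],[0,0,1,0,0,-0.2,40],[0,0,1,0,0,-0.1,40],[0,0,1,0,0,0,40],[0,0,1,0,0,0,40],[0,0,1,0,0,0,40]]]}'
python3 -m crank '{"series":[[[0,0,1,0,0,0,40],[0,0,1,0,0,0,40],[0,0,1,0,0,0,40],[0,0,0.17,0,0,0,40],[0,0,0,0,0,0,40],[0,0,0,0,0,0,40]]]}'
python3 plan.py 611.4 -136.8 7 -68.7
```

```text
clock: 6.15
tool_pos: [391.5, 314.3, 100.8]
eef_rot: [-2.951, -1.077, -0.001]
ft_force: [0.5, 0.3, -0.2]
opening: 47.7
gripper_force: 12.0
clock: 6.9
tool_pos: [391.5, 314.2, 100.5]
eef_rot: [-3.087, -0.582, -0.0]
ft_force: [0.4, -0.2, -0.2]
opening: 47.7
gripper_force: 12.0
t 6.90 pos [391.5 314.2 100.5] open 47.7 grip 12.0 F [ 0.4 -0.2 -0.2] 
 turn units [-0.   -0.    0.01] then shift units [0.683 8.335 1.559]
```

```bash
python3 -m crank '{"series":[[[0,0,0,0.068,0.5,0,40],[0,0,0,0.068,0.85,0,40],[0,0,0,0.068,0.95,0,40],[0,0,0,0.068,0.95,0,40],[0,0,0,0.068,0.95,0,40],[0,0,0,0.068,0.95,0,40],[0,0,0,0.068,0.95,0,40],[0,0,0,0.068,0.95,0,40],[0,0,0,0.068,0.85,0,40],[0,0,0,0.068,0.43,0,40]]]}'
python3 -m crank '{"series":[[[0,0,0,0,0,0,40],[0,0,0,0,0,0,40],[0,0,0,0,0,0,40]]]}'
python3 plan.py 611.4 -136.8 7 -68.7
```

```text
clock: 8.15
tool_pos: [611.9, -139.7, 100.4]
eef_rot: [3.087, 0.577, 0.001]
ft_force: [0.0, 1.1, 0.1]
opening: 47.8
gripper_force: 12.0
clock: 8.52
tool_pos: [610.4, -135.1, 100.3]
eef_rot: [-3.086, -0.583, 0.001]
ft_force: [-0.3, -0.8, 0.0]
opening: 48.1
gripper_force: 12.0
t 8.53 pos [ 610.4 -135.1  100.3] open 48.1 grip 12.0 F [-0.3 -0.8  0. ] 
 turn units [-0.01  0.01  0.01] then shift units [0.006 0.032 1.555]
```

```bash
python3 -m crank '{"series":[[[0,0,0,0,0.03,0.3,40],[0,0,0,0,0,0.5,40],[0,0,0,0,0,0.4,40],[0,0,0,0,0,0.2,40],[0,0,0,0,0,0.07,40],[0,0,0,0,0,0.04,40],[0,0,0,0,0,0.03,40],[0,0,0,0,0,0.015,40],[0,0,0,0,0,0,40],[0,0,0,0,0,0,40]]]}'
python3 plan.py 611.4 -136.8 7 -68.7
```

```text
clock: 9.78
tool_pos: [611.8, -138.4, 7.4]
eef_rot: [3.087, 0.58, 0.001]
ft_force: [0.2, -0.1, -0.7]
opening: 47.7
gripper_force: 12.0
t 9.78 pos [ 611.8 -138.4    7.4] open 47.7 grip 12.0 F [ 0.2 -0.1 -0.7] 
 turn units [ 0. -0. -0.] then shift units [ 0.003 -0.028  0.007]
```

```bash
python3 -m crank '{"series":[[[0,0,0,0,-0.01,0.01,40],[0,0,0,0,0,0.007,40],[0,0,0,0,0,0,40],[0,0,0,0,0,0,50],[0,0,0,0,0,0,52],[0,0,0,0,0,0,56],[0,0,0,0,0,0,70],[0,0,0,0,0,0,80],[0,0,0,0,0,0,80]]]}'
python3 -m crank '{"series":[[[0,0,0,0,0,-0.1,80],[0,0,0,0,0,-0.3,80],[0,0,0,0,0,-0.5,94],[0,0,0,0,0,-0.6,94],[0,0,1,0,0,-0.4,94],[0,0,1,0,0,-0.1,94],[0,0,1,0,0,0,94],[0,0,1,0,0,0,94],[0,0,1,0,0,0,94],[0,0,1,0,0,0,94]]]}'
python3 -m crank '{"series":[[[0,0,1,0,0,0,94],[0,0,1,0,0,0,94],[0,0,1,0,0,0,94],[0,0,1,0,0,0,94],[0,0,0,0,0,0,94]]]}'
python3 plan.py 387.4 -317.6 60 -128.8
```

```text
clock: 10.9
tool_pos: [611.5, -137.8, 6.1]
eef_rot: [3.088, 0.58, 0.0]
ft_force: [0.3, -0.6, 0.2]
opening: 79.2
gripper_force: 0.0
clock: 12.15
tool_pos: [612.0, -137.9, 128.0]
eef_rot: [3.115, -0.407, 0.003]
ft_force: [-0.2, 0.8, -0.1]
opening: 93.9
gripper_force: 0.0
clock: 12.78
tool_pos: [612.0, -138.0, 127.7]
eef_rot: [2.965, -1.039, 0.003]
ft_force: [-0.3, -0.1, 0.6]
opening: 94.1
gripper_force: 0.0
t 12.78 pos [ 612.  -138.   127.7] open 94.1 grip 0.0 F [-0.3 -0.1  0.6] 
 turn units [-0.01 -0.02  0.03] then shift units [-1.041  4.679  1.128]
```

```bash
python3 -m crank '{"series":[[[0,0,0,-0.1,0.4,0,94],[0,0,0,-0.2,0.9,0.1,94],[0,0,0,-0.2,0.95,0.1,94],[0,0,0,-0.2,0.95,0.1,94],[0,0,0,-0.2,0.9,0.1,94],[0,0,0,-0.14,0.57,0.1,94],[0,0,0,0,0,0,94],[0,0,0,0,0,0,94],[0,0,0,0,0,0,94]]]}'
python3 plan.py 388 -318.5 4.6 -128.8
```

```text
clock: 13.9
tool_pos: [388.8, -316.9, 96.7]
eef_rot: [2.965, -1.038, 0.002]
ft_force: [0.1, -0.5, -0.0]
opening: 93.7
gripper_force: 0.0
t 13.90 pos [ 388.8 -316.9   96.7] open 93.7 grip 0.0 F [ 0.1 -0.5 -0. ] 
 turn units [-0.   -0.01  0.04] then shift units [0.006 0.028 1.534]
```

```bash
python3 -m crank '{"series":[[[0,0,0,0,0.02,0.4,94],[0,0,0,0,0,0.5,94],[0,0,0,0,0,0.35,94],[0,0,0,0,0,0.18,94],[0,0,0,0,0,0.08,94],[0,0,0,0,0,0.02,80],[0,0,0,0,0,0,65],[0,0,0,0,0,0,56],[0,0,0,0,0,0,50],[0,0,0,0,0,0,46]]]}' 12
python3 -m crank '{"series":[[[0,0,0,0,0,0,40],[0,0,0,0,0,0,40],[0,0,0,0,0,0,40],[0,0,0,0,0,0,40],[0,0,0,0,0,0,40],[0,0,0,0,0,0,40]]]}' 12
```

```text
clock: 15.15
tool_pos: [386.9, -318.4, 4.5]
eef_rot: [2.964, -1.041, 0.001]
ft_force: [-0.1, 0.1, 0.6]
opening: 48.0
gripper_force: 0.3
clock: 15.9
tool_pos: [386.9, -318.4, 4.5]
eef_rot: [2.964, -1.041, 0.0]
ft_force: [-0.2, 1.3, 4.2]
opening: 47.7
gripper_force: 12.0
```

```bash
python3 -m crank '{"series":[[[0,0,0,0,0,-0.05,40],[0,0,0,0,0,-0.15,40],[0,0,0,0,0,-0.3,40],[0,0,0,0,0,-0.5,40],[0,0,-1,0,0,-0.4,40],[0,0,-1,0,0,-0.2,40],[0,0,-1,0,0,-0.1,40],[0,0,-1,0,0,0,40],[0,0,-1,0,0,0,40],[0,0,-1,0,0,0,40]]]}'
python3 -m crank '{"series":[[[0,0,-1,0,0,0,40],[0,0,-1,0,0,0,40],[0,0,-1,0,0,0,40],[0,0,-0.47,0,0,0,40],[0,0,0,0,0,0,40]]]}'
python3 plan.py 548.5 348.4 7 -72
```

```text
clock: 17.15
tool_pos: [386.8, -318.3, 106.7]
eef_rot: [3.141, -0.069, 0.0]
ft_force: [-0.2, -0.1, -1.0]
opening: 47.9
gripper_force: 12.0
clock: 17.77
tool_pos: [386.8, -318.3, 106.6]
eef_rot: [3.102, 0.494, 0.0]
ft_force: [-0.3, -0.7, -0.5]
opening: 48.0
gripper_force: 12.0
t 17.77 pos [ 386.8 -318.3  106.6] open 48.0 grip 12.0 F [-0.3 -0.7 -0.5] 
 turn units [ 0.   -0.    0.01] then shift units [ 5.997 -9.735  1.659]
```

```bash
python3 -m crank '{"series":[[[0,0,0,0.2,-0.325,0,40],[0,0,0,0.4,-0.65,0,40],[0,0,0,0.4,-0.65,0,40],[0,0,0,0.4,-0.65,0,40],[0,0,0,0.4,-0.65,0,40],[0,0,0,0.4,-0.65,0,40],[0,0,0,0.4,-0.65,0,40],[0,0,0,0.4,-0.65,0,40],[0,0,0,0.4,-0.65,0,40],[0,0,0,0.4,-0.65,0,40]]]}'
python3 -m crank '{"series":[[[0,0,0,0.4,-0.65,0,40],[0,0,0,0.4,-0.65,0,40],[0,0,0,0.4,-0.65,0,40],[0,0,0,0.4,-0.65,0,40],[0,0,0,0.4,-0.65,0,40],[0,0,0,0.2,-0.325,0,40],[0,0,0,0,0,0,40],[0,0,0,0,0,0,40],[0,0,0,0,0,0,40]]]}'
python3 plan.py 548.5 348.4 7 -72
```

```text
clock: 19.02
tool_pos: [488.6, 106.2, 106.6]
eef_rot: [3.102, 0.493, 0.001]
ft_force: [1.1, -1.0, 0.2]
opening: 48.3
gripper_force: 12.0
clock: 20.15
tool_pos: [547.0, 348.3, 106.3]
eef_rot: [3.102, 0.492, -0.001]
ft_force: [0.3, 0.7, -1.0]
opening: 48.0
gripper_force: 12.0
t 20.15 pos [547.  348.3 106.3] open 48.0 grip 12.0 F [ 0.3  0.7 -1. ] 
 turn units [0.   0.01 0.  ] then shift units [0.025 0.007 1.655]
```

```bash
python3 -m crank '{"series":[[[0,0,0,0.02,0,0.3,40],[0,0,0,0,0,0.5,40],[0,0,0,0,0,0.4,40],[0,0,0,0,0,0.25,40],[0,0,0,0,0,0.1,40],[0,0,0,0,0,0.05,40],[0,0,0,0,0,0.03,40],[0,0,0,0,0,0.02,40],[0,0,0,0,0,0.01,40],[0,0,0,0,0,0.007,40]]]}'
python3 -m crank '{"series":[[[0,0,0,0,0,0,40],[0,0,0,0,0,0,40]]]}'
```

```text
clock: 21.4
tool_pos: [548.4, 350.1, 6.6]
eef_rot: [-3.102, -0.494, -0.001]
ft_force: [0.9, -0.7, 0.9]
opening: 47.7
gripper_force: 12.0
clock: 21.65
tool_pos: [548.5, 350.1, 6.6]
eef_rot: [-3.102, -0.494, -0.001]
ft_force: [0.3, -0.3, 0.6]
opening: 47.9
gripper_force: 12.0
```

```bash
python3 -m crank '{"series":[[[0,0,0,0,0,0.005,40],[0,0,0,0,0,0,50],[0,0,0,0,0,0,52],[0,0,0,0,0,0,56],[0,0,0,0,0,0,70],[0,0,0,0,0,0,80],[0,0,0,0,0,0,80],[0,0,0,0,0,-0.1,80],[0,0,0,0,0,-0.3,80],[0,0,0,0,0,-0.5,94]]]}'
python3 -m crank '{"series":[[[0,0,0,0,0,-0.6,94],[0,0,-1,0,0,-0.4,94],[0,0,-1,0,0,-0.1,94],[0,0,-0.65,0,0,0,94],[0,0,0,0,0,0,94]]]}'
python3 plan.py 550.2 -327.3 100 -56.1
```

```text
clock: 22.9
tool_pos: [547.7, 349.6, 60.6]
eef_rot: [3.102, 0.494, -0.002]
ft_force: [-1.1, 0.4, 0.4]
opening: 87.0
gripper_force: 0.0
clock: 23.52
tool_pos: [548.8, 350.2, 127.7]
eef_rot: [-3.004, -0.917, -0.003]
ft_force: [-0.9, 0.1, -0.5]
opening: 94.0
gripper_force: 0.0
t 23.52 pos [548.8 350.2 127.7] open 94.0 grip 0.0 F [-0.9  0.1 -0.5] 
 turn units [ 0.   -0.02  0.01] then shift units [-6.279  9.385  0.462]
```

```bash
python3 -m crank '{"series":[[[0,0,0,-0.2,0.31,0,94],[0,0,0,-0.42,0.626,0.03,94],[0,0,0,-0.42,0.626,0.03,94],[0,0,0,-0.42,0.626,0.03,94],[0,0,0,-0.42,0.626,0.03,94],[0,0,0,-0.42,0.626,0.03,94],[0,0,0,-0.42,0.626,0.03,94],[0,0,0,-0.42,0.626,0.03,94],[0,0,0,-0.42,0.626,0.03,94],[0,0,0,-0.42,0.626,0.03,94]]]}'
python3 -m crank '{"series":[[[0,0,0,-0.42,0.626,0.03,94],[0,0,0,-0.42,0.626,0.03,94],[0,0,0,-0.42,0.626,0.03,94],[0,0,0,-0.42,0.626,0.03,94],[0,0,0,-0.42,0.626,0.03,94],[0,0,0,-0.2,0.31,0.03,94],[0,0,0,0,0,0,94],[0,0,0,0,0,0,94],[0,0,0,0,0,0,94]]]}'
python3 plan.py 550.2 -327.3 4.6 -56.1
```

```text
clock: 24.78
tool_pos: [548.7, -81.9, 109.9]
eef_rot: [3.005, 0.916, -0.001]
ft_force: [1.2, -0.4, -0.2]
opening: 94.1
gripper_force: 0.0
clock: 25.9
tool_pos: [551.0, -325.7, 99.1]
eef_rot: [-3.003, -0.921, 0.0]
ft_force: [0.2, 0.2, 0.7]
opening: 93.6
gripper_force: 0.0
t 25.90 pos [ 551.  -325.7   99.1] open 93.6 grip 0.0 F [0.2 0.2 0.7] 
 turn units [-0.01 -0.    0.04] then shift units [-0.026  0.014  1.574]
```

```bash
python3 -m crank '{"series":[[[0,0,0,-0.02,0.01,0.4,94],[0,0,0,0,0,0.5,94],[0,0,0,0,0,0.35,94],[0,0,0,0,0,0.22,94],[0,0,0,0,0,0.08,94],[0,0,0,0,0,0.02,80],[0,0,0,0,0,0,65],[0,0,0,0,0,0,56],[0,0,0,0,0,0,50],[0,0,0,0,0,0,46]]]}' 12
python3 -m crank '{"series":[[[0,0,0,0,0,0,40],[0,0,0,0,0,0,40],[0,0,0,0,0,0,40],[0,0,0,0,0,0,40],[0,0,0,0,0,0,40],[0,0,0,0,0,0,40]]]}' 12
python3 -m crank '{"series":[[[0,0,0,0,0,-0.05,40],[0,0,0,0,0,-0.15,40],[0,0,0,0,0,-0.3,40],[0,0,0,0,0,-0.5,40],[0,0,-1,0,0,-0.4,40],[0,0,-1,0,0,-0.2,40],[0,0,-1,0,0,-0.1,40],[0,0,-1,0,0,0,40],[0,0,-1,0,0,0,40],[0,0,-0.28,0,0,0,40]]]}'
python3 -m crank '{"series":[[[0,0,0,0,0,0,40]]]}'
python3 plan.py 429.7 91.5 7 -24.4
```

```text
clock: 27.15
tool_pos: [550.2, -328.7, 5.0]
eef_rot: [-3.004, -0.919, -0.0]
ft_force: [-0.0, 0.2, 1.0]
opening: 48.2
gripper_force: 0.3
clock: 27.9
tool_pos: [550.2, -328.7, 5.0]
eef_rot: [-3.004, -0.919, 0.0]
ft_force: [-1.5, 1.4, 3.7]
opening: 47.8
gripper_force: 12.0
clock: 29.15
tool_pos: [550.6, -329.1, 108.2]
eef_rot: [2.638, 1.703, 0.001]
ft_force: [0.6, -0.4, -0.0]
opening: 47.7
gripper_force: 12.0
clock: 29.28
tool_pos: [550.4, -328.9, 107.6]
eef_rot: [2.639, 1.702, 0.0]
ft_force: [0.4, 0.6, -0.2]
opening: 47.8
gripper_force: 12.0
t 29.27 pos [ 550.4 -328.9  107.6] open 47.8 grip 12.0 F [ 0.4  0.6 -0.2] 
 turn units [0.01 0.   0.  ] then shift units [ 5.55  -4.727  1.676]
```

```bash
python3 -m crank '{"series":[[[0,0,0,0.275,-0.235,0,40],[0,0,0,0.555,-0.473,0,40],[0,0,0,0.555,-0.473,0,40],[0,0,0,0.555,-0.473,0,40],[0,0,0,0.555,-0.473,0,40],[0,0,0,0.555,-0.473,0,40],[0,0,0,0.555,-0.473,0,40],[0,0,0,0.555,-0.473,0,40],[0,0,0,0.555,-0.473,0,40],[0,0,0,0.555,-0.473,0,40]]]}'
python3 -m crank '{"series":[[[0,0,0,0.28,-0.235,0,40],[0,0,0,0,0,0,40],[0,0,0,0,0,0,40],[0,0,0,0,0,0,40]]]}'
python3 plan.py 429.7 91.5 7 -24.4
```

```text
clock: 30.52
tool_pos: [434.6, 71.7, 107.4]
eef_rot: [2.64, 1.702, 0.002]
ft_force: [-0.1, 0.1, -0.7]
opening: 48.0
gripper_force: 12.0
clock: 31.02
tool_pos: [429.3, 90.7, 107.0]
eef_rot: [2.64, 1.702, 0.0]
ft_force: [-0.5, 0.5, -0.9]
opening: 47.9
gripper_force: 12.0
t 31.02 pos [429.3  90.7 107. ] open 47.9 grip 12.0 F [-0.5  0.5 -0.9] 
 turn units [ 0.  0. -0.] then shift units [0.015 0.    1.666]
```

```bash
python3 -m crank '{"series":[[[0,0,0,0.015,0,0.3,40],[0,0,0,0,0,0.5,40],[0,0,0,0,0,0.4,40],[0,0,0,0,0,0.25,40],[0,0,0,0,0,0.1,40],[0,0,0,0,0,0.05,40],[0,0,0,0,0,0.03,40],[0,0,0,0,0,0.02,40],[0,0,0,0,0,0.01,40],[0,0,0,0,0,0.01,40]]]}'
python3 -m crank '{"series":[[[0,0,0,0,0,0,40],[0,0,0,0,0,0,40],[0,0,0,0,0,0,50],[0,0,0,0,0,0,52],[0,0,0,0,0,0,56],[0,0,0,0,0,0,70],[0,0,0,0,0,0,80],[0,0,0,0,0,0,80]]]}'
python3 -m crank '{"series":[[[0,0,0,0,0,-0.1,80],[0,0,0,0,0,-0.3,80],[0,0,0,0,0,-0.5,94],[0,0,0,0,0,-0.6,94],[0,0,0,0,0,-0.4,94],[0,0,0,0,0,-0.1,94],[0,0,0,0,0,0,94]]]}'
python3 plan.py 459 -131 130 -24.4
```

```text
clock: 32.28
tool_pos: [429.4, 92.4, 6.9]
eef_rot: [2.639, 1.704, 0.001]
ft_force: [-1.2, 0.1, 6.7]
opening: 48.2
gripper_force: 12.0
clock: 33.28
tool_pos: [429.2, 92.4, 6.6]
eef_rot: [-2.639, -1.704, 0.0]
ft_force: [0.0, 0.2, 0.6]
opening: 79.5
gripper_force: 0.0
clock: 34.15
tool_pos: [429.1, 92.4, 126.6]
eef_rot: [2.639, 1.704, 0.0]
ft_force: [0.2, -0.0, -0.1]
opening: 93.7
gripper_force: 0.0
t 34.15 pos [429.1  92.4 126.6] open 93.7 grip 0.0 F [ 0.2 -0.  -0.1] 
 turn units [ 0.   -0.    0.01] then shift units [-3.184  1.992 -0.057]
```

```bash
python3 plan.py 634.7 122.4 126.6 -24.4
python3 - <<'E'
from h import *
np.set_printoptions(precision=1,suppress=True)
for n in('top',):
    p,d=vision.camera(n); m=vision.camera_model(n); cv2.imwrite('pics/top1.png',p)
    for c in HUE:
        for b in blobs(cv2.morphologyEx(mask(p,c),cv2.MORPH_CLOSE,np.ones((3,3))))[:3]:
            w=np.array([onz(m,u,2)[:2] for u in b['cnt']],np.float32); w2=np.array([onz(m,u,26)[:2] for u in b['cnt']],np.float32)
            print(c,cv2.minAreaRect(w),onz(m,b['c'],26))
E
```

```text
t 34.15 pos [429.1  92.4 126.6] open 93.7 grip 0.0 F [ 0.2 -0.  -0.1] 
 turn units [ 0.   -0.    0.01] then shift units [ 1.872e+00  2.914e+00 -1.000e-03]
red ((626.2718505859375, -130.56155395507812), (127.20447540283203, 75.3282241821289), 21.33570098876953) [ 629.9 -124.8   26. ]
red ((614.7900390625, -142.34127807617188), (26.69362449645996, 26.783653259277344), 20.826040267944336) [ 611.2 -139.    26. ]
green ((434.24163818359375, 42.54633331298828), (11.845304489135742, 31.24399185180664), 88.83718872070312) [436.5  42.2  26. ]
green ((488.7904357910156, 139.4810028076172), (25.791954040527344, 9.868730545043945), 88.49425506591797) [487.3 138.1  26. ]
blue ((564.4242553710938, 353.79351806640625), (126.82196044921875, 75.1712417602539), 17.825237274169922) [569.2 349.5  26. ]
blue ((550.2556762695312, 355.7565002441406), (26.178869247436523, 26.634178161621094), 17.35626220703125) [548.  348.7  26. ]
```

View pics/top1.png

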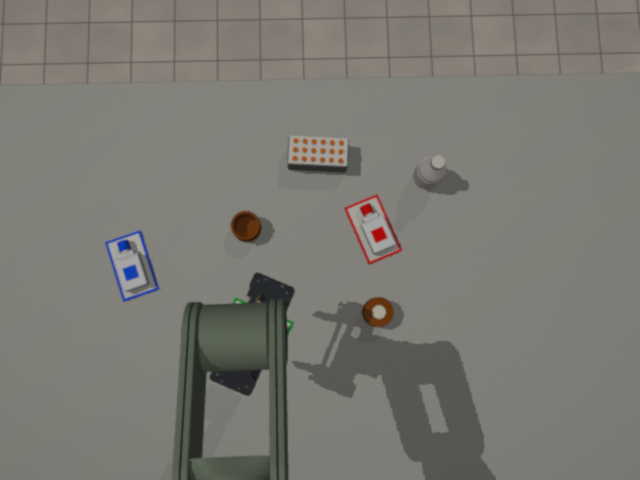

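Red and blue lie inside their outlines (stickers at about (378,234) and (130,273)); the arm hides green. Next I look at the pot with the wrist camera.

```bash
python3 -m crank '{"series":[[[0,0,0,0.17,0.3,0,94],[0,0,0,0.34,0.52,0,94],[0,0,0,0.34,0.52,0,94],[0,0,0,0.34,0.52,0,94],[0,0,0,0.34,0.52,0,94],[0,0,0,0.34,0.53,0,94],[0,0,0,0,0,0,94],[0,0,0,0,0,0,94],[0,0,0,0,0,0,94]]]}'
cat > wr.py <<'E'
from h import *
import sys
np.set_printoptions(precision=2,suppress=True)
n=sys.argv[1]; z=float(sys.argv[2])
s=bot.sense(); m=vision.camera_model('wrist'); p,d=vision.camera('wrist'); cv2.imwrite(f'pics/{n}.png',p); np.save(f'pics/{n}.npy',d)
h=cv2.cvtColor(p,cv2.COLOR_BGR2HSV); mk=cv2.inRange(h,(3,110,15),(22,255,255))
for b in blobs(cv2.morphologyEx(mk,cv2.MORPH_CLOSE,np.ones((5,5))),800)[:4]: print(b['area'],b['box'],b['c'],onz(m,b['c'],z),d[int(b['c'][1]),int(b['c'][0])])
print(s['tool_pos'])
E
python3 wr.py w2 40
```

```text
clock: 35.33
tool_pos: [633.0, 122.6, 125.9]
eef_rot: [-2.639, -1.703, 0.003]
ft_force: [0.0, -0.6, 0.3]
opening: 94.1
gripper_force: 0.0
6101 [277 192  87  91] [319.93 237.11] [635.24 127.77  40.  ] 308.47903
4373 [282 448 358  21] [475.96 462.01] [670.8  -80.34  40.  ] 64.22505
2267 [ 27 342  56  87] [ 48.41 386.15] [411.05 107.66  40.  ] 73.05173
2292 [557 342  56  87] [590.18 385.7 ] [767.15 -52.36  40.  ] 71.46814
[632.98 122.62 125.93]
```

View pics/w2.png

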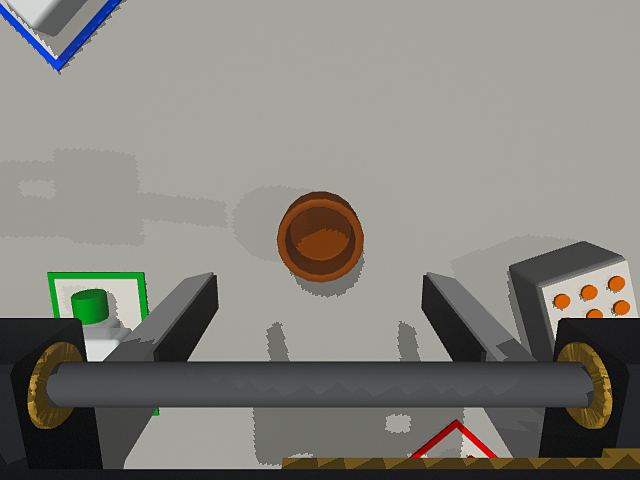

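The pot is at about (320,240) in the wrist view, with the rim clear; the green cap shows inside its outline at (90,306). I'll fit the rim from depth.

```bash
cat > rim.py <<'E'
from h import *
import sys
np.set_printoptions(precision=2,suppress=True)
def fit(p,d,m,roi,lo=35,hi=45):
    l,t,w,h=roi; v,u=np.mgrid[t:t+h,l:l+w]; z=d[v,u]
    K=m['camera_matrix']; X=np.stack([(u-K[0,2])/K[0,0]*z,(v-K[1,2])/K[1,1]*z,z],-1).reshape(-1,3)
    W=(X-m['t'])@m['R']; ok=(z.reshape(-1)>0)&(W[:,2]>lo)&(W[:,2]<hi)
    mk=(ok.reshape(h,w)*255).astype(np.uint8); mk=cv2.morphologyEx(mk,cv2.MORPH_OPEN,np.ones((2,2)))
    zm=np.median(W[ok,2]); b=max(cv2.findContours(mk,cv2.RETR_EXTERNAL,cv2.CHAIN_APPROX_NONE)[0],key=cv2.contourArea)
    c=np.array([onz(m,q[0]+[l,t],zm)[:2] for q in b],np.float32)
    A=np.c_[2*c,np.ones(len(c))]; s=np.linalg.lstsq(A,(c**2).sum(1),rcond=None)[0]; r=np.sqrt(s[2]+s[0]**2+s[1]**2)
    e=np.linalg.norm(c-s[:2],axis=1)-r
    print('centre',s[:2],'r %.2f'%r,'z %.2f'%zm,'rms %.2f'%e.std(),'minenc',cv2.minEnclosingCircle(c)); return s[:2]
if __name__=='__main__':
    s=bot.sense(); m=vision.camera_model('wrist'); p,d=vision.camera('wrist'); cv2.imwrite(f'pics/{sys.argv[1]}.png',p)
    c=fit(p,d,m,(230,150,180,180)); print('tcp',s['tool_pos'],'offset',c-s['tool_pos'][:2])
    g=cv2.inRange(cv2.cvtColor(p,cv2.COLOR_BGR2HSV),(3,110,15),(22,255,255))[150:330,230:410]
    print('cam',(-m['R'].T@m['t']))
E
python3 rim.py w3; python3 plan.py 459 -131 126 -24.4
```

```text
centre [634.56 124.61] r 28.37 z 39.56 rms 0.23 minenc ((634.4853515625, 124.64253234863281), 28.90513038635254)
tcp [633.27 122.65 126.34] offset [1.29 1.96]
cam [661.69 185.19 305.41]
t 35.42 pos [633.5 122.7 126.6] open 93.9 grip 0.0 F [-0.3 -0.3  0.1] 
 turn units [-0.    0.    0.02] then shift units [-5.052 -0.903  0.01 ]
```

```bash
python3 -m crank '{"series":[[[0,0,0,-0.4,-0.1,0,94],[0,0,0,-0.75,-0.13,0,94],[0,0,0,-0.8,-0.14,0,94],[0,0,0,-0.8,-0.14,0,94],[0,0,0,-0.8,-0.14,0,94],[0,0,0,-0.8,-0.13,0,94],[0,0,0,-0.7,-0.12,0,94],[0,0,0,0,0,0,94],[0,0,0,0,0,0,94],[0,0,0,0,0,0,94]]]}'
python3 -m crank '{"series":[[[0,0,0,0,0,0,94]]]}'; python3 rim.py w4
```

```text
clock: 36.67
tool_pos: [461.1, -130.2, 126.8]
eef_rot: [2.638, 1.706, 0.001]
ft_force: [0.3, -0.4, 0.7]
opening: 94.0
gripper_force: 0.0
clock: 36.8
tool_pos: [461.0, -130.3, 126.6]
eef_rot: [-2.638, -1.706, -0.0]
ft_force: [0.0, -0.3, -0.7]
opening: 94.2
gripper_force: 0.0
centre [ 459.45 -129.73] r 28.33 z 39.95 rms 0.27 minenc ((459.4949951171875, -129.65081787109375), 28.857378005981445)
tcp [ 461.02 -130.27  126.57] offset [-1.57  0.55]
cam [489.11 -67.75 305.72]
```

```bash
python3 plan.py 459.4 -129.7 9 -24.4
```

```text
t 36.85 pos [ 460.9 -130.4  126.5] open 93.8 grip 0.0 F [-0.4 -0.2 -0.1] 
 turn units [-0.   -0.    0.03] then shift units [-0.    -0.028  1.959]
```

```bash
python3 -m crank '{"series":[[[0,0,0,0,-0.028,0.3,94],[0,0,0,0,0,0.5,94],[0,0,0,0,0,0.5,94],[0,0,0,0,0,0.4,94],[0,0,0,0,0,0.18,94],[0,0,0,0,0,0.08,94],[0,0,0,0,0,0,85],[0,0,0,0,0,0,75],[0,0,0,0,0,0,66],[0,0,0,0,0,0,62]]]}' 12
python3 -m crank '{"series":[[[0,0,0,0,0,0,59],[0,0,0,0,0,0,57],[0,0,0,0,0,0,50],[0,0,0,0,0,0,50],[0,0,0,0,0,0,50],[0,0,0,0,0,0,50],[0,0,0,0,0,0,50]]]}' 15
python3 plan.py 459.4 -129.7 8 -24.4
```

```text
clock: 38.1
tool_pos: [459.3, -130.7, 9.5]
eef_rot: [2.639, 1.703, 0.001]
ft_force: [0.3, 0.2, 0.2]
opening: 63.0
gripper_force: 0.0
clock: 38.98
tool_pos: [458.9, -130.4, 9.1]
eef_rot: [-2.639, -1.704, 0.0]
ft_force: [-1.6, 1.1, 5.1]
opening: 58.1
gripper_force: 15.0
t 38.98 pos [ 458.9 -130.4    9.1] open 58.1 grip 15.0 F [-1.6  1.1  5.1] 
 turn units [-0.    0.    0.01] then shift units [0.015 0.002 0.019]
```

```bash
python3 -m crank '{"series":[[[0,0,0,0,0,-0.03,50],[0,0,0,0,0,-0.1,50],[0,0,0,0,0,-0.25,50],[0,0,0,0,0,-0.45,50],[0,0,0,0,0,-0.5,50],[0,0,0,0,0,-0.4,50],[0,0,0,0,0,-0.2,50],[0,0,0,0,0,0,50],[0,0,0,0,0,0,50]]]}'
python3 - <<'E'
from h import *
import rim
s=bot.sense(); m=vision.camera_model('wrist'); p,d=vision.camera('wrist'); cv2.imwrite('pics/w5.png',p)
zt=s['tool_pos'][2]-9.1+40
print(s['tool_pos'],s['opening'],zt)
try: rim.fit(p,d,m,(200,180,240,300),zt-5,zt+5)
except Exception as e: print(e)
E
```

```text
clock: 40.1
tool_pos: [458.2, -130.1, 123.9]
eef_rot: [-2.638, -1.703, 0.002]
ft_force: [-0.5, -0.7, -0.6]
opening: 58.1
gripper_force: 15.0
[ 458.23 -130.12  123.9 ] 58.05219486886239 154.7980454703926
centre [ 460.55 -125.64] r 29.82 z 154.73 rms 4.53 minenc ((461.4016418457031, -123.34068298339844), 41.70992660522461)
```

View pics/w5.png

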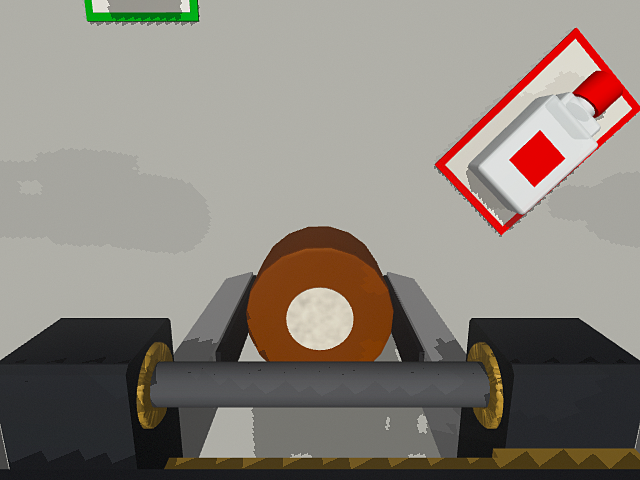

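The cover hangs level between the fingers, its white dot at (320,319).

Run:
```python
from h import *
np.set_printoptions(precision=2,suppress=True)
s=bot.sense(); m=vision.camera_model('wrist'); R=m['R']
def dot(f,m,z,roi):
    p=cv2.imread(f); h=cv2.cvtColor(p,cv2.COLOR_BGR2HSV); l,t,w,hh=roi
    mk=cv2.inRange(h,(0,0,150),(180,60,255))[t:t+hh,l:l+w]
    b=[b for b in blobs(mk,100)]; b=min(b,key=lambda b:np.linalg.norm(b['c']-[w/2,hh/2]))
    q=b['cnt']+[l,t]; W=np.array([onz(m,u,z)[:2] for u in q],np.float32); e=cv2.fitEllipse(W); print(f,e,b['box']); return np.array(e[0])
m4=dict(m); m4['t']=-R@np.array([489.11,-67.75,305.72])
d4=dot('pics/w4.png',m4,39.95,(290,210,60,60))
d5=dot('pics/w5.png',m,s['tool_pos'][2]+30.9,(275,275,90,85))
print('tcp',s['tool_pos'],'held offset',d5-s['tool_pos'][:2])
```

```text
pics/w4.png ((458.0972900390625, -129.1480712890625), (25.18098258972168, 25.226139068603516), 174.98898315429688) [ 7 17 39 38]
pics/w5.png ((458.373046875, -129.18710327148438), (25.45949935913086, 25.627531051635742), 150.90975952148438) [11 13 67 62]
tcp [ 458.08 -130.04  123.64] held offset [0.3  0.85]
```

Run:
```python
import cv2,numpy as np
f=lambda n:cv2.resize(cv2.imread(n)[180:300,240:400],(400,300),interpolation=cv2.INTER_CUBIC)
cv2.imwrite('pics/c2.png',np.hstack([f('pics/w3.png'),f('pics/w4.png')]))
for n in('w3','w4'):
    h=cv2.cvtColor(cv2.imread(f'pics/{n}.png'),cv2.COLOR_BGR2HSV)
    print(n,[tuple(h[240,x]) for x in range(268,376,3)]); print([tuple(h[y,320]) for y in range(186,292,3)])
```

```text
w3 [(np.uint8(25), np.uint8(10), np.uint8(155)), (np.uint8(25), np.uint8(10), np.uint8(155)), (np.uint8(30), np.uint8(11), np.uint8(157)), (np.uint8(12), np.uint8(237), np.uint8(126)), (np.uint8(12), np.uint8(209), np.uint8(127)), (np.uint8(12), np.uint8(226), np.uint8(123)), (np.uint8(11), np.uint8(147), np.uint8(59)), (np.uint8(10), np.uint8(142), np.uint8(61)), (np.uint8(11), np.uint8(189), np.uint8(89)), (np.uint8(12), np.uint8(202), np.uint8(87)), (np.uint8(11), np.uint8(194), np.uint8(88)), (np.uint8(13), np.uint8(232), np.uint8(131)), (np.uint8(13), np.uint8(223), np.uint8(118)), (np.uint8(12), np.uint8(223), np.uint8(120)), (np.uint8(13), np.uint8(225), np.uint8(119)), (np.uint8(13), np.uint8(225), np.uint8(121)), (np.uint8(13), np.uint8(231), np.uint8(119)), (np.uint8(12), np.uint8(225), np.uint8(119)), (np.uint8(13), np.uint8(227), np.uint8(119)), (np.uint8(12), np.uint8(229), np.uint8(119)), (np.uint8(12), np.uint8(225), np.uint8(119)), (np.uint8(13), np.uint8(234), np.uint8(119)), (np.uint8(12), np.uint8(227), np.uint8(119)), (np.uint8(12), np.uint8(221), np.uint8(120)), 
[... 4758 characters left out ...]
, np.uint8(214)), (np.uint8(20), np.uint8(29), np.uint8(213)), (np.uint8(20), np.uint8(28), np.uint8(212)), (np.uint8(20), np.uint8(28), np.uint8(203)), (np.uint8(20), np.uint8(30), np.uint8(214)), (np.uint8(23), np.uint8(28), np.uint8(215)), (np.uint8(14), np.uint8(112), np.uint8(164)), (np.uint8(12), np.uint8(218), np.uint8(123)), (np.uint8(12), np.uint8(222), np.uint8(122)), (np.uint8(12), np.uint8(213), np.uint8(122)), (np.uint8(12), np.uint8(219), np.uint8(121)), (np.uint8(11), np.uint8(207), np.uint8(123)), (np.uint8(12), np.uint8(207), np.uint8(122)), (np.uint8(12), np.uint8(159), np.uint8(111)), (np.uint8(20), np.uint8(14), np.uint8(110)), (np.uint8(25), np.uint8(14), np.uint8(111))]
```

View pics/c2.png

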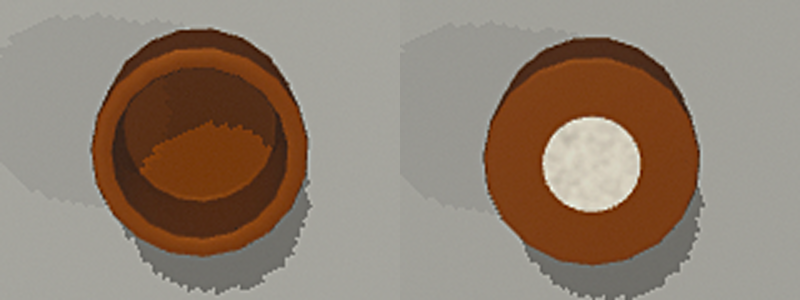

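The crop shows the pot rim (left, about 93–308 by 47–255 enlarged) and the cover's top with the dot concentric. Both separate from the darker side walls by brightness, so I fit those.

Run:
```python
from h import *
np.set_printoptions(precision=2,suppress=True)
s=bot.sense(); m=vision.camera_model('wrist'); R=m['R']
def disc(n,cam,tcp,z,roi=(240,180,160,120),cut=None):
    mm=dict(m); mm['t']=-R@np.array(cam)
    l,t,w,h=roi; q=cv2.cvtColor(cv2.imread(f'pics/{n}.png'),cv2.COLOR_BGR2HSV)[t:t+h,l:l+w]
    mk=cv2.inRange(q,(5,150,100),(20,255,255)); b=blobs(mk,200)[0]; c=b['cnt']+[l,t]
    if cut: c=c[c[:,1]<cut]
    W=np.array([onz(mm,u,z)[:2] for u in c],np.float32)
    A=np.c_[2*W,np.ones(len(W))]; x=np.linalg.lstsq(A,(W**2).sum(1),rcond=None)[0]; r=np.sqrt(x[2]+x[0]**2+x[1]**2)
    print(n,x[:2],'r %.2f'%r,'off',x[:2]-np.array(tcp)[:2],'rms %.2f'%(np.linalg.norm(W-x[:2],axis=1)-r).std(),'px',b['box'],cv2.fitEllipse(c.astype(np.float32))[0])
disc('w3',[661.69,185.19,305.41],[633.27,122.65],39.6)
disc('w4',[489.11,-67.75,305.72],[461.02,-130.27],39.95)
disc('w5',-R.T@m['t'],s['tool_pos'],s['tool_pos'][2]+30.9,(235,225,170,135),300)
```

```text
w3 [633.8  125.56] r 27.93 off [0.53 2.91] rms 0.23 px [37 19 86 84] (319.40863037109375, 240.19320678710938)
w4 [ 458.22 -128.79] r 27.90 off [-2.8   1.48] rms 0.24 px [34 23 85 83] (316.1560363769531, 243.90487670898438)
w5 [ 458.53 -128.74] r 28.02 off [0.46 1.3 ] rms 0.15 px [ 12  23 146 112] (319.02508544921875, 314.134765625)
```

```bash
python3 plan.py 603 57 124 -24.4
```

```text
t 40.15 pos [ 458.1 -130.   123.6] open 58.0 grip 15.0 F [ 0.1  0.3 -0.8] 
 turn units [-0.02 -0.    0.01] then shift units [ 3.837  0.912 -0.006]
```

```bash
python3 -m crank '{"series":[[[0,0,0,0.3,0.1,0,50],[0,0,0,0.6,0.14,0,50],[0,0,0,0.7,0.16,0,50],[0,0,0,0.7,0.16,0,50],[0,0,0,0.7,0.16,0,50],[0,0,0,0.54,0.13,0,50],[0,0,0,0.3,0.06,0,50],[0,0,0,0,0,0,50],[0,0,0,0,0,0,50],[0,0,0,0,0,0,50]]]}'
cat > wp.py <<'E'
from h import *
import sys
np.set_printoptions(precision=2,suppress=True)
s=bot.sense(); m=vision.camera_model('wrist'); p,d=vision.camera('wrist'); cv2.imwrite(f'pics/{sys.argv[1]}.png',p)
q=cv2.cvtColor(p,cv2.COLOR_BGR2HSV); mk=cv2.inRange(q,(5,150,100),(20,255,255)); K=m['camera_matrix']
for b in blobs(mk,300):
    c=b['cnt']; W=np.array([onz(m,u,39.8)[:2] for u in c],np.float32)
    A=np.c_[2*W,np.ones(len(W))]; x=np.linalg.lstsq(A,(W**2).sum(1),rcond=None)[0]; r=np.sqrt(x[2]+x[0]**2+x[1]**2)
    if abs(r-28.3)<2: print(x[:2],'r %.2f'%r,'rms %.2f'%(np.linalg.norm(W-x[:2],axis=1)-r).std(),'px',b['box'])
print('tcp',s['tool_pos'],s['eef_rot'],s['opening'])
E
python3 wp.py w6; python3 plan.py 702 94.6 124 65.6
```

```text
clock: 41.4
tool_pos: [603.0, 55.9, 124.7]
eef_rot: [-2.64, -1.702, 0.001]
ft_force: [-0.3, -0.6, -1.0]
opening: 57.8
gripper_force: 15.0
[634.04 125.16] r 27.99 rms 0.21 px [273  78  93  96]
tcp [602.99  55.93 124.75] [-2.64 -1.7   0.  ] 57.76520125588996
t 41.45 pos [603.1  56.  124.8] open 58.5 grip 15.0 F [-0.  -0.1 -0.7] 
 turn units [ -0.   0. -15.] then shift units [-1.235  1.266  0.014]
```

```bash
python3 -m crank '{"series":[[[0,0,-0.5,0,0,0,50],[0,0,-1,0,0,0,50],[0,0,-1,0,0,0,50],[0,0,-1,0,0,0,50],[0,0,-1,0,0,0,50],[0,0,-1,0,0,0,50],[0,0,-1,0,0,0,50],[0,0,-1,0,0,0,50],[0,0,-1,0,0,0,50],[0,0,-1,0,0,0,50]]]}'
python3 -m crank '{"series":[[[0,0,-1,0,0,0,50],[0,0,-1,0,0,0,50],[0,0,-1,0,0,0,50],[0,0,-1,0,0,0,50],[0,0,-1,0,0,0,50],[0,0,-0.5,-0.3,0.3,0,50],[0,0,0,-0.6,0.6,0,50],[0,0,0,-0.33,0.37,0,50],[0,0,0,0,0,0,50],[0,0,0,0,0,0,50]]]}'
python3 -m crank '{"series":[[[0,0,0,0,0,0,50],[0,0,0,0,0,0,50]]]}'; python3 wp.py w7
```

```text
clock: 42.7
tool_pos: [603.4, 56.3, 125.0]
eef_rot: [1.503, 2.758, -0.0]
ft_force: [0.4, 0.4, -1.4]
opening: 57.6
gripper_force: 15.0
clock: 43.95
tool_pos: [701.6, 94.1, 124.4]
eef_rot: [-0.662, -3.069, 0.001]
ft_force: [-0.5, 0.1, -1.5]
opening: 57.6
gripper_force: 15.0
clock: 44.2
tool_pos: [702.0, 94.3, 125.1]
eef_rot: [-0.662, -3.071, 0.0]
ft_force: [-0.5, -0.8, -0.6]
opening: 57.8
gripper_force: 15.0
[633.99 125.13] r 28.00 rms 0.20 px [273  80  92  95]
tcp [702.02  94.34 125.09] [-0.66 -3.07  0.  ] 57.755509660761966
```

```bash
python3 plan.py 635.1 124.65 49 65.6
python3 - <<'E'
from h import *
np.set_printoptions(precision=2,suppress=True)
S=[]; 
for k in range(3):
    s=bot.sense(); m=vision.camera_model('wrist'); p,d=vision.camera('wrist'); z=s['tool_pos'][2]+30.9
    q=cv2.cvtColor(p,cv2.COLOR_BGR2HSV); 
    b=blobs(cv2.inRange(q,(0,0,150),(180,60,255))[275:360,275:365],300)[0]
    D=np.array(cv2.fitEllipse(np.array([onz(m,u+[275,275],z)[:2] for u in b['cnt']],np.float32))[0])
    b=blobs(cv2.inRange(q,(5,150,100),(20,255,255))[225:360,235:405],300)[0]; c=b['cnt']+[235,225]; c=c[c[:,1]<300]
    W=np.array([onz(m,u,z)[:2] for u in c]); x=np.linalg.lstsq(np.c_[2*W,np.ones(len(W))],(W**2).sum(1),rcond=None)[0][:2]
    a=np.radians(65.6); yt=np.array([np.cos(a),np.sin(a)]); xt=np.array([-yt[1],yt[0]]); T=s['tool_pos'][:2]
    print(T,'dot off x,y',(D-T)@xt,(D-T)@yt,'disc off',(x-T)@xt,(x-T)@yt)
E
```

```text
t 44.25 pos [702.2  94.5 125.1] open 57.8 grip 15.0 F [-0.1  0.9 -1.2] 
 turn units [-0.   -0.    0.01] then shift units [ 1.226 -0.004  1.269]
[702.18  94.47] dot off x,y 0.6121607369516872 0.34498432777054283 disc off 1.5393374464923721 0.33768585551941105
[702.32  94.54] dot off x,y 0.6257237835812032 0.3490068364021347 disc off 1.6010381449800972 0.363919931712677
[702.45  94.64] dot off x,y 0.6601407143773298 0.3220716570318422 disc off 1.6571006589354162 0.34203450673611124
```

```bash
python3 -m crank '{"series":[[[0,0,0,0.25,0,0.1,50],[0,0,0,0.4,0,0.2,50],[0,0,0,0.35,0,0.2,50],[0,0,0,0.226,0,0.1,50],[0,0,0,0,0,0.1,50],[0,0,0,0,0,0,50],[0,0,0,0,0,0,50],[0,0,0,0,0,0,50]]]}'
python3 plan.py 635.1 124.65 49 65.6;python3 plan.py 635.1 124.65 49 65.6
```

```text
clock: 45.4
tool_pos: [636.5, 124.8, 83.3]
eef_rot: [0.662, 3.07, 0.0]
ft_force: [-0.1, -0.0, -0.9]
opening: 57.8
gripper_force: 15.0
t 45.40 pos [636.5 124.8  83.3] open 57.8 grip 15.0 F [-0.1 -0.  -0.9] 
 turn units [0.   0.01 0.01] then shift units [ 0.02  -0.012  0.571]
t 45.40 pos [636.5 124.8  83.3] open 57.8 grip 15.0 F [-0.1 -0.  -0.9] 
 turn units [0.   0.01 0.01] then shift units [ 0.02  -0.012  0.571]
```

```bash
python3 -m crank '{"series":[[[0,0,0,0.015,-0.007,0.15,50],[0,0,0,0,0,0.15,50],[0,0,0,0,0,0.12,50],[0,0,0,0,0,0.06,50],[0,0,0,0,0,0.04,50],[0,0,0,0,0,0,50],[0,0,0,0,0,0,50],[0,0,0,0,0,0,50]]]}'
python3 plan.py 635.1 124.65 49 65.6
python3 - <<'E'
from h import *
for n in('scene','top'):
    p,d=vision.camera(n); cv2.imwrite(f'pics/{n}8.png',p)
s=cv2.imread('pics/scene8.png')[170:245,310:410]; cv2.imwrite('pics/c8.png',cv2.resize(s,(800,600),interpolation=cv2.INTER_CUBIC))
E
```

```text
clock: 46.4
tool_pos: [634.9, 125.1, 52.0]
eef_rot: [0.661, 3.071, 0.0]
ft_force: [0.1, -0.2, -1.6]
opening: 58.1
gripper_force: 15.0
t 46.40 pos [634.9 125.1  52. ] open 58.1 grip 15.0 F [ 0.1 -0.2 -1.6] 
 turn units [0.   0.01 0.02] then shift units [-0.006 -0.006  0.049]
```

View pics/c8.png

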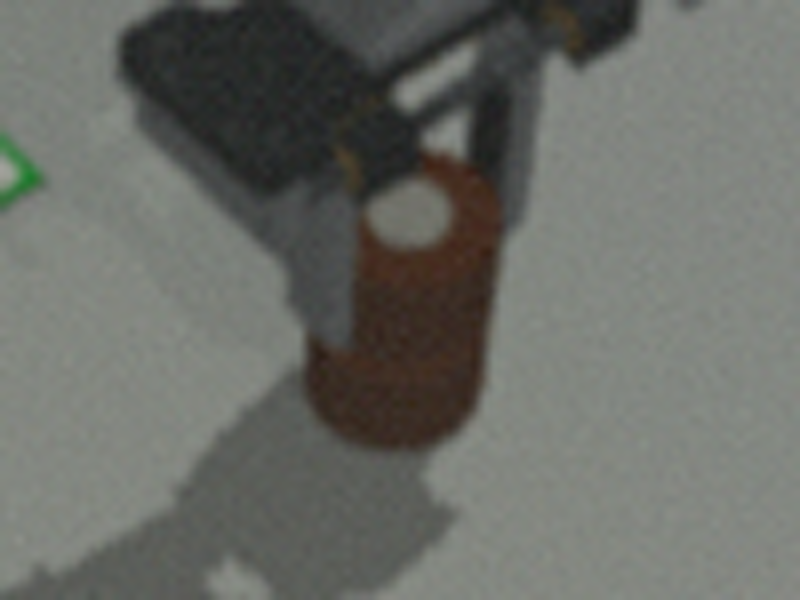

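The cover stands just above the pot, aligned; the rim gap shows at about (410,350) in the crop. Now I lower it in small steps until the force shows contact.

```bash
python3 -m crank '{"series":[[[0,0,0,-0.004,-0.004,0.015,50],[0,0,0,0,0,0.01,50],[0,0,0,0,0,0.007,50],[0,0,0,0,0,0.005,50],[0,0,0,0,0,0.005,50],[0,0,0,0,0,0,50],[0,0,0,0,0,0,50]]]}'
python3 plan.py 635.1 124.65 49 65.6
```

```text
clock: 47.38
tool_pos: [634.8, 124.8, 49.2]
eef_rot: [-0.661, -3.071, 0.0]
ft_force: [-0.7, 0.1, 0.7]
opening: 57.9
gripper_force: 15.0
t 47.38 pos [634.8 124.8  49.2] open 57.9 grip 15.0 F [-0.7  0.1  0.7] 
 turn units [-0.   -0.    0.02] then shift units [-0.006  0.001  0.003]
```

```bash
python3 -m crank '{"series":[[[0,0,0,0,0,0.005,50],[0,0,0,0,0,0.004,50],[0,0,0,0,0,0,50],[0,0,0,0,0,0,50]]]}'
```

```text
clock: 47.88
tool_pos: [634.9, 124.8, 49.2]
eef_rot: [0.661, 3.071, -0.0]
ft_force: [-2.0, -1.0, 5.6]
opening: 58.1
gripper_force: 15.0
```

Contact is firm and light (5.6 N). Release slowly, rise straight up, then look.

```bash
python3 -m crank '{"series":[[[0,0,0,0,0,0,58],[0,0,0,0,0,0,59],[0,0,0,0,0,0,60],[0,0,0,0,0,0,62],[0,0,0,0,0,0,66],[0,0,0,0,0,0,72],[0,0,0,0,0,0,80],[0,0,0,0,0,0,90],[0,0,0,0,0,0,90],[0,0,0,0,0,0,90]]]}' 5
python3 -m crank '{"series":[[[0,0,0,0,0,-0.1,90],[0,0,0,0,0,-0.3,90],[0,0,0,0,0,-0.5,90],[0,0,0,0,0,-0.6,90],[0,0,0,0,0,-0.4,90],[0,0,0,-0.4,0,0,90],[0,0,0,-0.5,0,0,90],[0,0,0,-0.35,0,0,90],[0,0,0,0,0,0,90],[0,0,0,0,0,0,90]]]}'
python3 - <<'E'
from h import *
p,d=vision.camera('wrist'); cv2.imwrite('pics/w9.png',p)
E
```

```text
clock: 49.12
tool_pos: [634.8, 124.8, 48.5]
eef_rot: [-0.662, -3.071, -0.0]
ft_force: [0.3, 0.7, 0.1]
opening: 90.2
gripper_force: 0.0
clock: 50.38
tool_pos: [702.6, 94.2, 163.2]
eef_rot: [-0.661, -3.071, -0.0]
ft_force: [-0.4, -0.0, 0.5]
opening: 90.1
gripper_force: 0.0
```

View pics/w9.png

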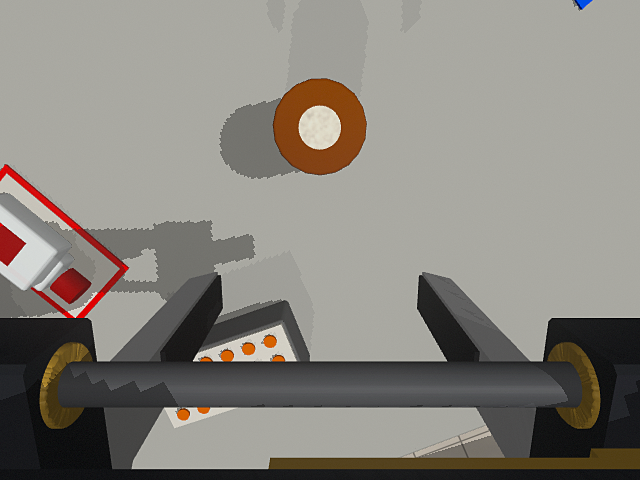

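The cover sits square on the pot (disc at (320,127)). Now I measure its centre and move the arm clear for a final look.

```bash
python3 -m crank '{"series":[[[0,0,0,-0.3,0,-0.2,90],[0,0,0,-0.4,0,-0.2,90],[0,0,0,-0.3,0,0,90],[0,0,0,0,0,0,90],[0,0,0,0,0,0,90]]]}'
python3 - <<'E'
from h import *
np.set_printoptions(precision=2,suppress=True)
def circ(m,c,z):
    W=np.array([onz(m,u,z)[:2] for u in c]); x=np.linalg.lstsq(np.c_[2*W,np.ones(len(W))],(W**2).sum(1),rcond=None)[0]; return x[:2],np.sqrt(x[2]+x[0]**2+x[1]**2)
m=vision.camera_model('wrist'); p,d=vision.camera('wrist')
for b in blobs(cv2.inRange(cv2.cvtColor(p,cv2.COLOR_BGR2HSV),(5,150,100),(20,255,255)),800): 
    r=circ(m,b['cnt'],79.8)
    if abs(r[1]-28.3)<3: print('cover',r,b['box'])
p,d=vision.camera('top'); m=vision.camera_model('top'); cv2.imwrite('pics/top9.png',p)
s,_=vision.camera('scene'); cv2.imwrite('pics/scene9.png',s)
for c in HUE:
    for b in blobs(cv2.morphologyEx(mask(p,c),cv2.MORPH_CLOSE,np.ones((3,3))))[:3]: print(c,b['box'],onz(m,b['c'],26)[:2])
f=lambda im,x,y,w,h:cv2.resize(im[y:y+h,x:x+w],(400,300),interpolation=cv2.INTER_CUBIC)
cv2.imwrite('pics/c9.png',np.vstack([np.hstack([f(s,320,165,80,60),f(s,240,165,100,75)]),np.hstack([f(p,206,290,104,78),f(p,96,230,100,75)])]))
E
```

```text
clock: 51.05
tool_pos: [756.7, 70.0, 186.2]
eef_rot: [-0.66, -3.07, 0.0]
ft_force: [-0.6, 0.8, -0.4]
opening: 90.1
gripper_force: 0.0
cover (array([636.78, 124.48]), np.float64(26.42936390361565)) [275   0  90  80]
red [344 194  58  71] [ 629.94 -124.82]
red [371 227  16  16] [ 611.23 -139.01]
blue [105 230  54  72] [568.91 349.49]
blue [123 265  16  16] [547.99 348.6 ]
```

View pics/c9.png

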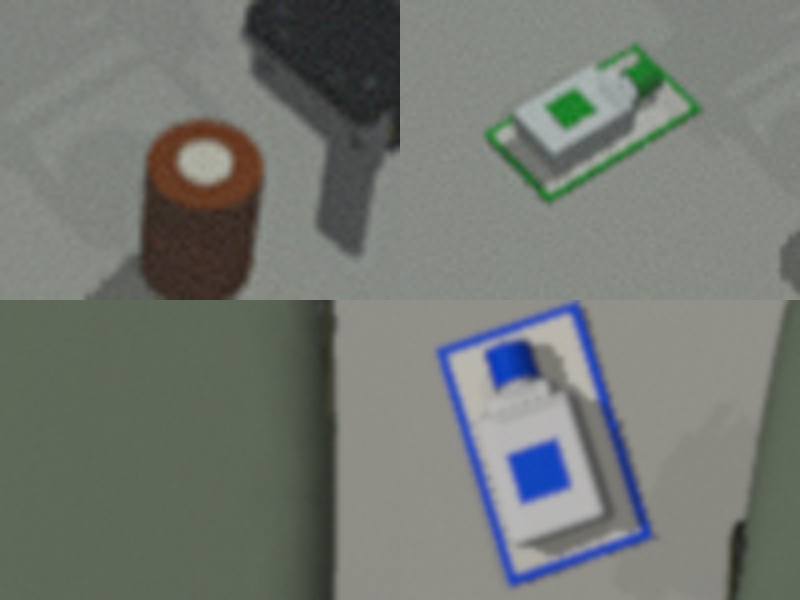

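The stack looks straight-sided at (205,210), green lies inside its outline and blue is well centred. The cover fit was clipped by the picture edge, so I'm refitting from the previous view.

Run:
```python
from h import *
np.set_printoptions(precision=2,suppress=True)
s=bot.sense(); m=vision.camera_model('wrist'); cam=-m['R'].T@m['t']+np.array([702.6,94.2,163.2])-s['tool_pos']
m=dict(m); m['t']=-m['R']@cam
p=cv2.imread('pics/w9.png'); q=cv2.cvtColor(p,cv2.COLOR_BGR2HSV)
b=blobs(cv2.inRange(q,(5,150,100),(20,255,255))[60:190,250:390],800)[0]
W=np.array([onz(m,u+[250,60],79.8)[:2] for u in b['cnt']]); x=np.linalg.lstsq(np.c_[2*W,np.ones(len(W))],(W**2).sum(1),rcond=None)[0]
print(x[:2],np.sqrt(x[2]+x[0]**2+x[1]**2))
# scene: compare with expected silhouettes of stack at pot position
M=vision.camera_model('scene'); im=cv2.imread('pics/scene9.png'); h=cv2.cvtColor(im,cv2.COLOR_BGR2HSV)
for z in(10,25,35,45,55,70):
    P=M['R']@np.array([634,125.15,z])+M['t']; u=M['camera_matrix']@P; u=u[:2]/u[2]; r=int(round(u[1]))
    row=cv2.inRange(h,(0,60,0),(25,255,255))[r+3,335:385]; i=np.nonzero(row)[0]; print(z,'axis u %.1f'%u[0],'row mid',335+i.mean() if len(i) else None,len(i))
```

```text
[634.19 125.44] 27.92785253007848
10 axis u 358.9 row mid 358.5 22
25 axis u 359.2 row mid 359.0 21
35 axis u 359.5 row mid 359.5 22
45 axis u 359.7 row mid 359.5 22
55 axis u 359.9 row mid 359.8095238095238 21
70 axis u 360.2 row mid 360.5 22
```

The cover is centred on the pot to about 0.4 mm ((634.2,125.4) against (634.0,125.15)), so I hand in.

```bash
python3 -c "
from workcell import ticket
print(ticket.sign_off())"
```

```text
the job is handed in; nothing more can be done
None
```

The job is handed in at about 51 s: each flask lies flat inside the outline of its cap's colour, and the cover stands mouth-down on the pot, centred to about 0.4 mm by my measurement; the sign-off gave no verdict.

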